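# Find the stamped crate and push it to dispatch

### The job

Two empty green crates stand either side of the yellow-lined dispatch lane, and only one of them carries the white and red stamp on its underside. With the fingertips only, tip over each crate onto its side to see its underside, first the one on the robot's left and then the one on its right; when both are down, push the stamped one, lying as it is, in between the two yellow lines and leave the other lying outside them. Do not pick up or carry the crates, and leave the cheeses and the brush alone.

Things in the scene. Friction and masses are not known exactly. Their poses are not given: they have to be found in the camera images.
- crate_stamped: the stamped crate: dark-green empty plastic, open top, outside 90 (its x) x 130 (its y) x 140 mm tall (its z), 5 mm walls, 0.28 to 0.46 kg. Origin at its middle: 70 mm up standing, 45 mm up lying on a 130 mm wide side. z points from underside to open top; at the start -x faces the robot within 12 degrees. Hidden on its underside: a white 68 mm disc with a red 40 mm spot. Stands left or right
- crate_plain: the other crate: same make, size, origin and axes, underside plain green. A push on a 130 mm wide side, 110 to 130 mm up, tips a crate over the opposite bottom edge without much sliding; past about 40 degrees it falls onto its side by itself. Tipped towards the robot it shows its underside to the camera beyond the table. Either crate slides, lying, at 2 to 5 N
- lane: the dispatch lane: two flat yellow painted lines, 480 mm long along its x (away from the robot), 14 mm wide, 190 mm clear between. Origin on the table at its middle; y to the robot's left. A fixed roller stub 35 mm high stands 260 to 380 mm from the origin along +x. The crates start 210 to 250 mm from its centre line, one on each side
- cheese_red_left: a small red waxed cheese, 64 mm across and 42 mm high, origin at its underside; stands beyond the left crate, not to be disturbed
- cheese_red_right: the same red cheese, beyond the right crate, not to be disturbed
- cheese_yellow: a yellow cheese wheel, 110 mm across and 55 mm high, origin at its underside; far left, not to be disturbed
- brush: a hand brush lying along its x, origin at its underside; far right, not to be disturbed
Not all that is in view belongs to the job. Leave any blue or purple look-alike of the crate_plain alone. What is shaped like the crate_stamped but orange is not meant.

How it is judged:
By the outcome, as a careful person would: the job done as asked, in the order asked, and still so for the second after the job is handed in, with the robot touching nothing.
It also fails if it takes over 64 s, if anything falls off the work surface, if the arm or the gripper's body presses on something with over 40 N, if the wrist force passes 120 N, or if a joint passes its speed limit or range.

### The arm

A 7-joint arm with a two-finger parallel gripper is mounted at the origin on the work surface. World frame = base frame: x ahead of the robot, y to its left, z up, the work surface at z = 0. Lengths are in mm, angles in rad, forces in N, time in s.
With the tool pointing down it reaches from about 400 to 875 mm from the base axis. Payload 4.4 kg.
Tool frame: the origin (TCP) lies at the very end of the fingers, on their centre line; the grasp point (between the pads) lies 19 mm behind it; y points along the fingers, z is the direction in which the jaws open and shut, and the axes are right-handed (so a half turn about y gives the same grasp; the last joint's range is limited). The gripper opens to 85 mm and grips with 20 to 120 N. Pads are 22 mm wide; open, the fingers measure 114 mm over their backs; the gripper's body (76 mm by 85 mm) begins 54 mm behind the grasp point. The pads swing forward as they close: fully open they stand 13 mm farther back than shut.
Start: joints at [-1.21, 0.628, 0.038, 1.517, -0.027, 0.996, -0.02], TCP at [269.053, 591.716, 231.313] pointing down, gripper open.
Joint ranges: [-3.06, 3.06], [-0.37, 2.12], [-1.25, 1.32], [0.18, 2.47], [-1.1, 4.24], [0.23, 1.98], [-2.94, 2.94]. Speed limits (rad/s): [2.57, 2.57, 3.14, 3.14, 3.14, 3.14, 3.14].

### API

Orientations are given as [roll, pitch, yaw] about the fixed x, y, z axes, in that order (R = Rz(yaw) Ry(pitch) Rx(roll)).
In Python, from cell import * gives the robot as it stands.
- The arm moves only by the tool apply_moves, never from a script. Its argument "targets" is a list of rows, each a list of 6 numbers: the shift along the tool's x, y, z in units of 40 mm (1.0 is 40 mm), then the turn, a rotation vector about the tool's x, y, z in units of 8 degrees (1.0 is 8 degrees). A call has 1 to 12 rows; each row shifts and turns the commanded pose from where the row before left it, along the tool's axes as they then stand; what a row does not reach is not made up. A row lasts 1/8 s, in which the tool goes at most 62.5 mm and 10.7 degrees, less where a joint would pass 70% of its speed; a pose out of reach is approached as far as the arm can. A call is refused whole if a number of a shift passes 1 or a number of a turn 1, either way. A call with a gripper value outside its range is refused whole. "jaw" is the gripper command: -1 is shut, 1 is fully open, values between are in proportion, set as the call begins (left out, the last holds). The fingers move at their own pace and stop on an object; the grip force is fixed at half the most. Time passes only in rows, so rows that do not move let the fingers close. It gives the time, the measured TCP pose, the force and the opening at its end, in the units of the state.
- read_state(): the state, without advancing time (a new reading comes with each control period).
- get_image(name): name is "scene" or "top"; returns the picture (400x640x3 uint8, red, green, blue); there is no depth.
- calibration(name): a dict with "fx", "fy", "cx", "cy" (pixels), "k1" (the pictures are not rectified: a ray, as slopes to the right and down, at radius r is drawn at 1 + k1 r^2 times it, then the intrinsics apply), "world_from_camera" (4x4, takes a point from camera to world coordinates). Camera axes: x right, y down, z forward; pixel columns grow to the right and rows downward; lengths in mm; the calibration is good to about 2 mm. A picture is of the moment at which its call begins. calibration takes no time and is no camera call.
- finish_job(): hands the job in, once; it reports no verdict.
The state is a dict: "clock": time; "qpos": joint angles; "qd": joint speeds; "tau": joint torques, N m; "eef_pos": TCP position; "tool_rot": TCP orientation; "force": force on the tool from outside, world axes, zero at the start; "torque": the same for the moment, N m; "width": finger opening in mm.
Only numpy, scipy, OpenCV 4.12 (cv2) and the standard library are available. Lean on these libraries where they do the work, as an engineer would, in place of code of your own. Each camera call takes 0.05 s, during which the arm holds its last target. There are 200 camera calls.

## Working session

There is one attempt and no reset: what is moved stays moved. The work goes in short steps, Python scripts to look and compute and a tool call to move; the robot and the scene stay as the last step left them, time stands still between calls to the robot, and variables do not carry over. Pictures are saved under pics/ and viewed, about 8 in all and at most 12, crops included, and the job is handed in when it is done.

Besides the shell and the picture viewer there is one more tool, called as name([rows], argument=value, ...), one row to a line, values as JSON. apply_moves: Moves the arm, as the interface text tells. Its arguments: {"type":"object","properties":{"targets":{"type":"array"},"jaw":{"type":"number"}},"required":["targets"]}

```bash
mkdir -p pics; ls
cat > h.py <<'E'
from cell import *
import numpy as np, cv2
def shot(n,f):
    im=get_image(n); cv2.imwrite('pics/'+f,cv2.cvtColor(im,cv2.COLOR_RGB2BGR)); return im
def ray(n,uv,z):
    c=calibration(n); K=np.array([[c['fx'],0,c['cx']],[0,c['fy'],c['cy']],[0,0,1.]])
    p=cv2.undistortPoints(np.array(uv,float).reshape(-1,1,2),K,np.array([c['k1'],0,0,0.])).reshape(-1,2)
    # k1 convention: drawn = (1+k1 r^2)*ray -> same as OpenCV
    T=np.array(c['world_from_camera']); d=np.c_[p,np.ones(len(p))]@T[:3,:3].T; o=T[:3,3]
    return o+d*((z-o[2])/d[:,2])[:,None]
E
python3 - <<'E'
from h import *
a=shot('scene','s1.png'); b=shot('top','t1.png')
for n in('scene','top'):
    c=calibration(n); print(n,c['fx'],c['k1'],np.round(c['world_from_camera'],3).tolist())
s=read_state(); print(s)
E
```

```text
pics
scene 378.97130168878107 -0.03906838577497948 [[0.887, 0.349, -0.303, 906.277], [0.462, -0.691, 0.557, -633.767], [-0.015, -0.633, -0.774, 965.006], [0.0, 0.0, 0.0, 1.0]]
top 491.1011765252574 -0.04439801910127927 [[-0.027, -0.985, 0.173, 250.595], [-1.0, 0.029, 0.006, 9.657], [-0.011, -0.173, -0.985, 1744.778], [0.0, 0.0, 0.0, 1.0]]
{'clock': 0.1, 'qpos': array([-1.20978126,  0.62924379,  0.03845966,  1.51828249, -0.02699796,
        0.99628119, -0.01998729]), 'qd': array([ 0.00210036, -0.00146027,  0.00029228, -0.00162104,  0.00025717,
       -0.00069073, -0.00065767]), 'tau': array([ 3.52401883e-03, -5.64538836e+01,  1.23022456e+00, -1.93974817e+01,
        1.11477496e-02,  5.41873102e-03,  3.84352927e-05]), 'eef_pos': array([268.83165487, 591.18609358, 230.48305371]), 'tool_rot': array([-1.57249256e+00, -2.71959296e-05, -4.26813611e-01]), 'force': array([ 0.48509066, -0.77850518, -0.36692044]), 'torque': array([0.04858927, 0.01727993, 0.03553148]), 'width': 85.33090661543406}
```

View pics/s1.png

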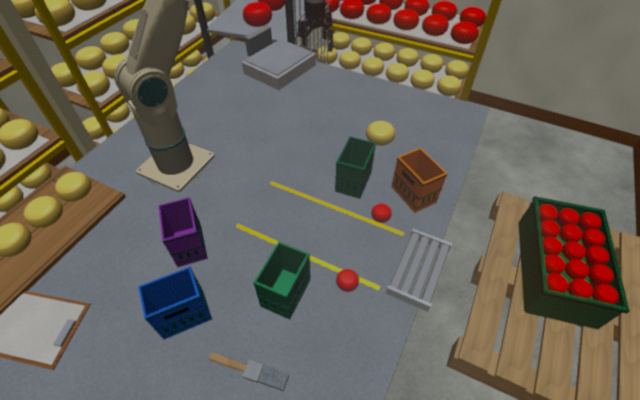

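View pics/t1.png

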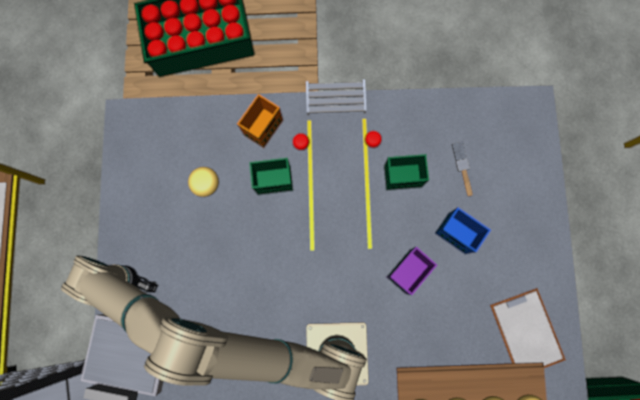

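The scene shows dark green crates at about (355,167) and (283,280), with red cheeses at (382,212) and (347,280). In the top view the left crate is at (272,176), the right one at (406,171) and the yellow lines at columns 311 and 367. Next I measure them.

```bash
cat >> h.py <<'E'
def comps(im,lo,hi,amin):
    m=cv2.inRange(cv2.cvtColor(im,cv2.COLOR_RGB2HSV),lo,hi)
    m=cv2.morphologyEx(m,cv2.MORPH_CLOSE,np.ones((3,3)))
    cs,_=cv2.findContours(m,cv2.RETR_EXTERNAL,cv2.CHAIN_APPROX_NONE)
    return [c for c in cs if cv2.contourArea(c)>amin]
GREEN=((60,90,20),(95,255,255)); YEL=((22,120,90),(34,255,255)); PUR=((135,90,20),(160,255,255)); BLUE=((100,120,30),(125,255,255))
E
python3 - <<'E'
from h import *
b=cv2.cvtColor(cv2.imread('pics/t1.png'),cv2.COLOR_BGR2RGB)
for c in comps(b,*GREEN,300):
    h=cv2.convexHull(c); p=cv2.approxPolyDP(h,4,True).reshape(-1,2)
    print('G',cv2.boundingRect(c),p.tolist()); print(np.round(ray('top',p,140)[:,:2]).tolist()); print(' z0',np.round(ray('top',p,0)[:,:2]).tolist())
for c in comps(b,*YEL,60):
    r=cv2.minAreaRect(c); bx=cv2.boxPoints(r); print('Y',np.round(r[0]),np.round(ray('top',bx,0)[:,:2]).tolist())
for nm,R,z in(('P',PUR,140),('B',BLUE,140)):
  for c in comps(b,*R,150):
    print(nm,np.round(ray('top',cv2.boxPoints(cv2.minAreaRect(c)),z)[:,:2]).tolist())
for c in comps(b,(0,170,90),(5,255,255),100):
    print('R',np.round(ray('top',cv2.minEnclosingCircle(c)[0],21)).tolist())
for i,(x0,y0) in enumerate([(235,130),(370,130)]): pass
bb=cv2.cvtColor(b,cv2.COLOR_RGB2BGR)
cv2.imwrite('pics/t1c.png',cv2.resize(bb[110:310,230:490],None,fx=3,fy=3,interpolation=cv2.INTER_CUBIC))
E
```

```text
G (587, 378, 53, 22) [[639, 383], [639, 397], [588, 399], [587, 379]]
[[-106.0, -954.0], [-148.0, -949.0], [-147.0, -784.0], [-86.0, -787.0]]
 z0 [[-137.0, -1038.0], [-183.0, -1033.0], [-181.0, -853.0], [-115.0, -856.0]]
G (250, 158, 42, 36) [[286, 158], [291, 189], [258, 193], [252, 187], [250, 162]]
[[657.0, 150.0], [550.0, 135.0], [540.0, 245.0], [561.0, 265.0], [647.0, 272.0]]
 z0 [[692.0, 163.0], [576.0, 146.0], [565.0, 266.0], [588.0, 287.0], [681.0, 295.0]]
G (385, 154, 44, 35) [[425, 154], [428, 179], [422, 185], [387, 188], [388, 157]]
[[656.0, -318.0], [570.0, -322.0], [551.0, -301.0], [544.0, -184.0], [650.0, -193.0]]
 z0 [[692.0, -346.0], [598.0, -351.0], [577.0, -328.0], [570.0, -201.0], [685.0, -210.0]]
G (135, 0, 118, 76) [[241, 0], [252, 54], [161, 75], [144, 60], [135, 4]]
[[1248.0, 306.0], [1037.0, 265.0], [970.0, 586.0], [1029.0, 649.0], [1250.0, 693.0]]
 z0 [[1335.0, 332.0], [1105.0, 288.0], [1033.0, 636.0], [1097.0, 705.0], [1337.0, 752.0]]
Y [  7. 274.] [[-51.0, 1190.0], [665.0, 1192.0], [663.0, 1168.0], [-53.0, 1168.0]]
Y [203. 182.] [[666.0, 519.0], [662.0, 416.0], [562.0, 415.0], [565.0, 517.0]]
Y [310. 185.] [[831.0, 85.0], [831.0, 70.0], [358.0, 69.0], [358.0, 84.0]]
Y [367. 183.] [[832.0, -121.0], [832.0, -135.0], [356.0, -136.0], [356.0, -122.0]]
P [[254.0, -175.0], [351.0, -266.0], [288.0, -335.0], [191.0, -244.0]]
B [[391.0, -336.0], [481.0, -405.0], [395.0, -519.0], [306.0, -448.0]]
R [[747.0, 105.0, 21.0]]
R [[749.0, -155.0, 21.0]]
R [[1228.0, 519.0, 21.0]]
```

View pics/t1c.png

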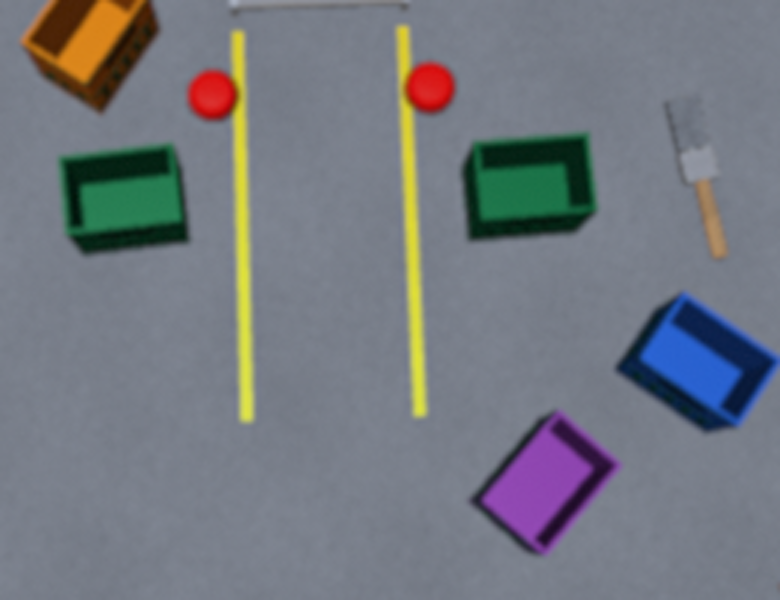

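Left crate: centre about (610,207), yaw 0.08. Right crate: centre about (611,-258), yaw 0.05. Lane centre line: y about -26. Now I turn the tool and approach from beyond the left crate.

apply_moves([
  [0, 0, 0, 0, -0.9, 0],
  [0, 0, 0, 0, -0.9, 0],
  [0, 0, 0, 0, -0.9, 0],
  [0, 0, 0, 0, -0.95, 0],
  [0.7, 0, -0.75, 0, 0, 0],
  [0.7, 0, -0.75, 0, 0, 0],
  [0.7, 0, -0.75, 0, 0, 0],
  [0.7, 0, -0.75, 0, 0, 0],
  [0.7, 0, -0.75, 0, 0, 0],
  [0.7, 0, -0.75, 0, 0, 0],
  [0.7, 0, -0.75, 0, 0, 0],
  [0.7, 0, -0.75, 0, 0, 0],
], jaw=0)

```text
clock: 1.6
eef_pos: [512.8, 369.9, 230.9]
tool_rot: [-1.571, 0.001, 0.083]
force: [0.8, 0.3, -0.2]
width: 42.9
```

```bash
cat >> h.py <<'E'
from scipy.spatial.transform import Rotation as Rn
def to(x,y,z,yaw=None):
    s=read_state(); R=Rn.from_euler('xyz',s['tool_rot'])
    d=R.inv().apply(np.array([x,y,z])-s['eef_pos'])/40
    print('t',round(s['clock'],2),'p',np.round(s['eef_pos'],1),'rot',np.round(s['tool_rot'],3),'F',np.round(s['force'],1),'w',round(s['width'],1))
    print('shift units',np.round(d,2))
    if yaw is not None: print('turn',np.round((R.inv()*Rn.from_euler('xyz',[-np.pi/2,0,yaw])).as_rotvec(degrees=True)/8,2))
E
python3 -c "
from h import *
to(691,214,115,0.082)"
```

```text
t 1.6 p [512.8 369.9 230.9] rot [-1.571e+00  1.000e-03  8.300e-02] F [ 0.8  0.3 -0.2] w 42.9
shift units [ 4.12  2.9  -4.25]
turn [ 0.    0.01 -0.01]
```

apply_moves([
  [0.7, 0, -0.7, 0, 0, 0],
  [0.7, 0, -0.7, 0, 0, 0],
  [0.7, 0, -0.7, 0, 0, 0],
  [0.7, 0, -0.7, 0, 0, 0],
  [0.7, 0, -0.7, 0, 0, 0],
  [0.65, 0, -0.7, 0, 0, 0],
  [0, 0, 0, 0, 0, 0],
  [0, 0.7, 0, 0, 0, 0],
  [0, 0.7, 0, 0, 0, 0],
  [0, 0.7, 0, 0, 0, 0],
  [0, 0.7, 0, 0, 0, 0],
  [0, 0, 0, 0, 0, 0],
])

```text
clock: 3.1
eef_pos: [688.5, 217.8, 116.4]
tool_rot: [-1.572, 0.007, 0.084]
force: [0.4, 0.3, 0.1]
width: 42.7
```

```bash
python3 -c "
from h import *
shot('scene','s2.png')
to(691,214,115,0.082)"
```

```text
t 3.15 p [690.1 218.1 118.4] rot [-1.571  0.003  0.084] F [0.  0.  0.1] w 42.9
shift units [ 0.01  0.09 -0.11]
turn [-0.    0.01 -0.02]
```

apply_moves([
  [-0.25, 0.1, -0.08, 0, 0, 0],
  [-0.25, 0, 0, 0, 0, 0],
  [-0.25, 0, 0, 0, 0, 0],
  [-0.25, 0, 0, 0, 0, 0],
  [-0.25, 0, 0, 0, 0, 0],
  [-0.25, 0, 0, 0, 0, 0],
  [-0.25, 0, 0, 0, 0, 0],
])

```text
clock: 4.03
eef_pos: [621.2, 208.3, 115.3]
tool_rot: [-1.571, 0.0, 0.083]
force: [1.3, 0.6, 2.5]
width: 42.5
```

```bash
python3 -c "
from h import *
shot('scene','s3.png')
im=cv2.imread('pics/s3.png');cv2.imwrite('pics/s3c.png',cv2.resize(im[90:340,220:480],None,fx=2.4,fy=2.4))
to(691,214,115,0.082)"
```

```text
t 4.08 p [619.1 208.3 115. ] rot [-1.571  0.003  0.083] F [-2.  -0.5 -0.3] w 42.9
shift units [ 1.8  -0.01 -0.01]
turn [ 0.    0.01 -0.02]
```

View pics/s3c.png

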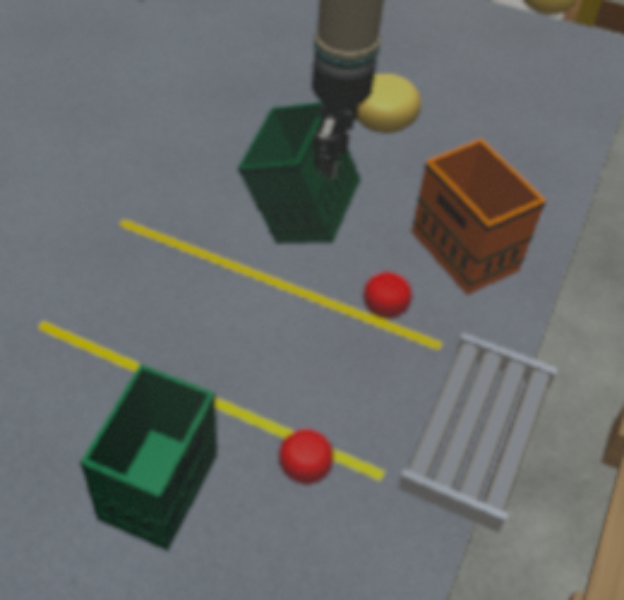

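The left crate (crop about (300,175)) is tilting towards the robot with the fingers behind its far rim. I keep pushing.

apply_moves([
  [-0.25, 0, 0, 0, 0, 0],
  [-0.25, 0, 0, 0, 0, 0],
  [-0.25, 0, 0, 0, 0, 0],
  [-0.25, 0, 0, 0, 0, 0],
  [-0.2, 0, 0, 0, 0, 0],
  [0, 0, 0, 0, 0, 0],
  [0, 0, 0, 0, 0, 0],
  [0, -0.5, 0, 0, 0, 0],
  [0, -0.7, 0, 0, 0, 0],
  [0, -0.7, 0, 0, 0, 0],
  [0, -0.7, 0, 0, 0, 0],
  [0, -0.5, 0, 0, 0, 0],
])

```text
clock: 5.58
eef_pos: [575.0, 204.5, 240.8]
tool_rot: [-1.57, -0.002, 0.083]
force: [0.8, 0.4, -0.4]
width: 42.7
```

```bash
python3 -c "
from h import *
shot('scene','s4.png')
im=cv2.imread('pics/s4.png');cv2.imwrite('pics/s4c.png',cv2.resize(im[90:340,220:480],None,fx=2.4,fy=2.4))
to(692,-254,230,0.048)"
```

```text
t 5.62 p [576.2 205.1 243.2] rot [-1.569 -0.006  0.082] F [-0.2  1.   1.3] w 42.8
shift units [  1.94   0.32 -11.68]
turn [-0.01  0.25  0.04]
```

View pics/s4c.png

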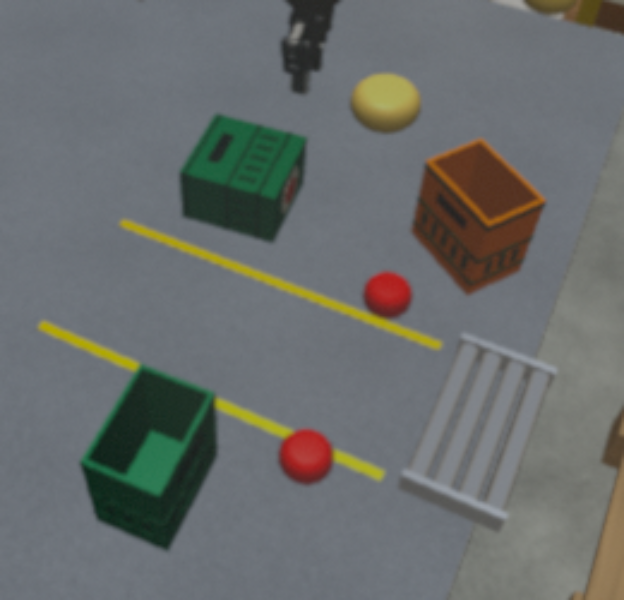

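The left crate lies on its side and the white and red stamp shows at crop (290,190), so it is the stamped one. The right crate is next.

apply_moves([
  [0.16, 0, -0.97, 0, 0.25, 0],
  [0.16, 0, -0.97, 0, 0, 0],
  [0.16, 0, -0.97, 0, 0, 0],
  [0.16, 0, -0.97, 0, 0, 0],
  [0.16, 0, -0.97, 0, 0, 0],
  [0.16, 0, -0.97, 0, 0, 0],
  [0.16, 0, -0.97, 0, 0, 0],
  [0.16, 0, -0.97, 0, 0, 0],
  [0.16, 0, -0.97, 0, 0, 0],
  [0.16, 0, -0.97, 0, 0, 0],
  [0.16, 0, -0.97, 0, 0, 0],
  [0.16, 0, -0.97, 0, 0, 0],
])

```text
clock: 7.12
eef_pos: [674.7, -258.1, 238.4]
tool_rot: [-1.571, 0.0, 0.048]
force: [0.5, 0.2, -0.7]
width: 42.4
```

```bash
python3 -c "
from h import *
to(692,-254,115,0.048)"
```

```text
t 7.12 p [ 674.7 -258.1  238.4] rot [-1.571  0.     0.048] F [ 0.5  0.2 -0.7] w 42.4
shift units [0.44 3.09 0.08]
turn [-0. -0. -0.]
```

apply_moves([
  [0.46, 0, 0.05, 0, 0, 0],
  [0, 0, 0, 0, 0, 0],
  [0, 0.75, 0, 0, 0, 0],
  [0, 0.75, 0, 0, 0, 0],
  [0, 0.75, 0, 0, 0, 0],
  [0, 0.75, 0, 0, 0, 0],
  [-0.25, 0, 0, 0, 0, 0],
  [-0.25, 0, 0, 0, 0, 0],
  [-0.25, 0, 0, 0, 0, 0],
  [-0.25, 0, 0, 0, 0, 0],
])

```text
clock: 8.38
eef_pos: [654.0, -256.1, 121.5]
tool_rot: [-1.572, -0.005, 0.048]
force: [2.3, 0.6, 2.3]
width: 42.7
```

```bash
python3 -c "
from h import *
to(575,-260,115,0.048)"
```

```text
t 8.38 p [ 654.  -256.1  121.5] rot [-1.572 -0.005  0.048] F [2.3 0.6 2.3] w 42.7
shift units [-1.98  0.15 -0.  ]
turn [0.01 0.   0.03]
```

apply_moves([
  [-0.25, 0.05, 0, 0, 0, 0],
  [-0.25, 0.05, 0, 0, 0, 0],
  [-0.25, 0.05, 0, 0, 0, 0],
  [-0.25, 0, 0, 0, 0, 0],
  [-0.25, 0, 0, 0, 0, 0],
  [-0.25, 0, 0, 0, 0, 0],
  [-0.25, 0, 0, 0, 0, 0],
  [-0.25, 0, 0, 0, 0, 0],
  [0, 0, 0, 0, 0, 0],
  [0, 0, 0, 0, 0, 0],
  [0, -0.6, 0, 0, 0, 0],
  [0, -0.7, 0, 0, 0, 0],
])

```text
clock: 9.88
eef_pos: [573.1, -259.1, 165.3]
tool_rot: [-1.57, 0.001, 0.048]
force: [0.1, -0.2, -0.6]
width: 42.5
```

Run:
```python
from h import *
a=shot('scene','s5.png'); b=shot('top','t5.png')
im=cv2.imread('pics/s5.png'); bb=cv2.imread('pics/t5.png')
cv2.imwrite('pics/c5.png',np.vstack([cv2.resize(im[110:330,220:480],(650,550))[:300],cv2.resize(bb[130:270,230:490],(650,300))]) if 0 else np.hstack([cv2.resize(im[120:330,220:440],(400,382)),cv2.resize(bb[130:320,240:440],(400,382))]))
for c in comps(b,*GREEN,300):
    h=cv2.convexHull(c); p=cv2.approxPolyDP(h,3,True).reshape(-1,2)
    if p[0][1]<100 or p[0][1]>350: continue
    print(p.tolist()); print(np.round(ray('top',p,90)[:,:2]).tolist()); print(' z0',np.round(ray('top',p,0)[:,:2]).tolist())
to(500,-260,230)
```

```text
[[291, 188], [296, 229], [260, 232], [255, 192]]
[[563.0, 139.0], [421.0, 124.0], [415.0, 246.0], [553.0, 263.0]]
 z0 [[580.0, 146.0], [431.0, 130.0], [424.0, 259.0], [569.0, 277.0]]
[[410, 185], [412, 196], [387, 251], [388, 189]]
[[561.0, -269.0], [523.0, -274.0], [339.0, -180.0], [550.0, -193.0]]
 z0 [[578.0, -285.0], [538.0, -289.0], [343.0, -190.0], [566.0, -204.0]]
t 9.97 p [ 575.6 -260.1  168.4] rot [-1.573 -0.006  0.048] F [ 0.7 -0.6  0.8] w 42.9
shift units [-1.88 -1.55  0.09]
```

View pics/c5.png

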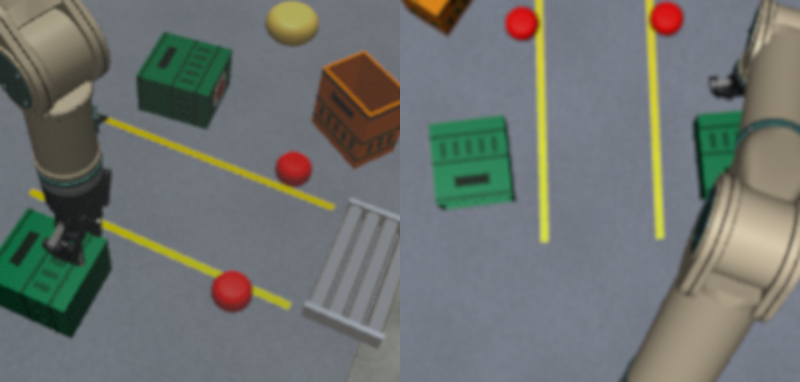

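Both crates are down. The stamped one is centred near (488,193), yaw about 6.5°, and the plain one is beside the right line, outside it. Next I move to the left side of the stamped crate.

apply_moves([
  [0, -0.8, 0, 0, 0, 0],
  [0, -0.7, 0.4, 0, 0, 0],
  [-0.15, 0, 0.95, 0, 0, 0],
  [-0.15, 0, 0.95, 0, 0, 0],
  [-0.15, 0, 0.95, 0, 0, 0],
  [-0.15, 0, 0.95, 0, 0, 0],
  [-0.15, 0, 0.95, 0, 0, 0],
  [-0.15, 0, 0.95, 0, 0, 0],
  [-0.15, 0, 0.95, 0, 0, 0],
  [-0.15, 0, 0.95, 0, 0, 0],
  [-0.15, 0, 0.95, 0, 0, 0],
  [-0.15, 0, 0.95, 0, 0, 0],
], jaw=1)

```text
clock: 11.48
eef_pos: [493.6, 134.6, 224.8]
tool_rot: [-1.571, 0.0, 0.048]
force: [0.9, -1.0, 0.5]
width: 85.4
```

Run:
```python
from h import *
a=shot('scene','s6.png'); b=shot('top','t6.png')
for c in comps(b,*GREEN,300):
    h=cv2.convexHull(c); p=cv2.approxPolyDP(h,3,True).reshape(-1,2)
    if p[0][1]<100 or p[0][1]>350: continue
    print(p.tolist()); print(np.round(ray('top',p,90)[:,:2]).tolist())
to(488,299,230,-1.457); print(read_state()['qpos'])
```

```text
[[257, 191], [274, 232], [258, 230]]
[[556.0, 256.0], [413.0, 199.0], [422.0, 253.0]]
[[425, 184], [430, 223], [391, 228], [389, 187]]
[[563.0, -321.0], [429.0, -330.0], [415.0, -197.0], [556.0, -197.0]]
t 11.57 p [492.7 138.8 224.8] rot [-1.568e+00  1.000e-03  5.600e-02] F [ 0.2  0.2 -0.2] w 85.1
shift units [ 0.11 -0.12  4.01]
turn [-1.000e-02  1.083e+01 -2.000e-02]
[-0.23992218  0.44180476 -0.12347368  1.90332641  0.06889396  0.8004228
  1.22691716]
```

apply_moves([
  [0, 0, 1, 0, 0, 0],
  [0, 0, 1, 0, 0, 0],
  [0, 0, 1, 0, 0, 0],
  [0, 0, 1, 0, 0, 0],
  [0, 0, 0, 0, 0.98, 0],
  [0, 0, 0, 0, 0.98, 0],
  [0, 0, 0, 0, 0.98, 0],
  [0, 0, 0, 0, 0.98, 0],
  [0, 0, 0, 0, 0.98, 0],
  [0, 0, 0, 0, 0.98, 0],
  [0, 0, 0, 0, 0.98, 0],
  [0, 0, 0, 0, 0.98, 0],
])

```text
clock: 13.08
eef_pos: [486.5, 292.4, 224.7]
tool_rot: [-1.572, -0.001, -1.052]
force: [0.8, 0.2, -0.0]
width: 85.5
```

apply_moves([
  [0, 0, 0, 0, 0.98, 0],
  [0, 0, 0, 0, 0.98, 0],
  [0, 0, 0, 0, 0.98, 0],
  [0, 0, 0, 0, 0, 0],
])

```text
clock: 13.58
eef_pos: [486.5, 292.5, 224.8]
tool_rot: [-1.571, -0.001, -1.456]
force: [0.7, -1.0, -0.3]
width: 85.7
```

Run:
```python
from h import *
b=shot('top','t7.png')
to(488,299,40,-1.457);
```

```text
t 13.62 p [486.4 292.7 224.8] rot [-1.571e+00 -1.000e-03 -1.455e+00] F [-0.1  0.5  0.5] w 85.6
shift units [-0.16  4.62  0.06]
turn [0.   0.02 0.01]
```

apply_moves([
  [-0.2, 0.75, 0, 0, 0, 0],
  [0, 0.75, 0, 0, 0, 0],
  [0, 0.75, 0, 0, 0, 0],
  [0, 0.75, 0, 0, 0, 0],
  [0, 0.75, 0, 0, 0, 0],
  [0, 0.75, 0, 0, 0, 0],
  [0, 0.1, 0, 0, 0, 0],
  [0.4, 0, 0, 0, 0, 0],
  [0.3, 0, 0, 0, 0, 0],
  [0.3, 0, 0, 0, 0, 0],
  [0.3, 0, 0, 0, 0, 0],
  [0.3, 0, 0, 0, 0, 0],
])

```text
clock: 15.12
eef_pos: [493.1, 237.1, 41.8]
tool_rot: [-1.57, 0.001, -1.457]
force: [-1.5, 2.0, 0.4]
width: 85.2
```

Run:
```python
from h import *
a=shot('scene','s8.png')
to(513,50,40,-1.457);
```

```text
t 15.18 p [493.3 234.4  41.7] rot [-1.570e+00 -1.000e-03 -1.459e+00] F [-0.1  0.6  1.1] w 85.9
shift units [ 4.64  0.05 -0.02]
turn [-0.   -0.02  0.01]
```

apply_moves([
  [0.3, 0, 0, 0, 0, 0],
  [0.3, 0, 0, 0, 0, 0],
  [0.3, 0, 0, 0, 0, 0],
  [0.3, 0, 0, 0, 0, 0],
  [0.3, 0, 0, 0, 0, 0],
  [0.3, 0, 0, 0, 0, 0],
  [0.3, 0, 0, 0, 0, 0],
  [0.3, 0, 0, 0, 0, 0],
  [0.3, 0, 0, 0, 0, 0],
  [0.3, 0, 0, 0, 0, 0],
  [0.3, 0, 0, 0, 0, 0],
  [0.2, 0, 0, 0, 0, 0],
])

```text
clock: 16.68
eef_pos: [508.6, 97.1, 41.2]
tool_rot: [-1.571, -0.0, -1.458]
force: [-0.7, 2.2, -0.1]
width: 85.6
```

Run:
```python
from h import *
a=shot('scene','s9.png');b=shot('top','t9.png')
im=cv2.imread('pics/s9.png'); bb=cv2.imread('pics/t9.png')
cv2.imwrite('pics/c9.png',np.hstack([cv2.resize(im[120:330,220:440],(400,382)),cv2.resize(bb[130:320,240:440],(400,382))]))
to(513,50,40,-1.457);
```

```text
t 16.77 p [508.7  96.5  41.2] rot [-1.571e+00 -1.000e-03 -1.459e+00] F [ 0.7 -0.6 -0.8] w 85.2
shift units [ 1.17  0.03 -0.02]
turn [ 0.   -0.02  0.01]
```

View pics/c9.png

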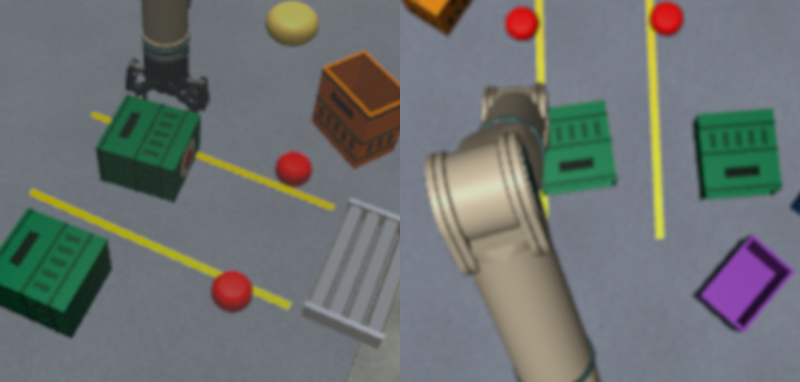

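The stamped crate now straddles the left line, with its yaw unchanged and still flat against the fingers. About 47 mm remain.

apply_moves([
  [0.25, 0, 0, 0, 0, 0],
  [0.25, 0, 0, 0, 0, 0],
  [0.25, 0, 0, 0, 0, 0],
  [0.2, 0, 0, 0, 0, 0],
  [0.15, 0, 0, 0, 0, 0],
  [0.08, 0, 0, 0, 0, 0],
  [0, 0, 0, 0, 0, 0],
  [-0.4, 0, 0, 0, 0, 0],
  [-0.7, 0, 0, 0, 0, 0],
  [-0.7, -0.4, 0, 0, 0, 0],
  [-0.5, -0.8, 0, 0, 0, 0],
  [-0.5, -0.8, 0, 0, 0, 0],
])

```text
clock: 18.27
eef_pos: [500.3, 165.1, 122.0]
tool_rot: [-1.572, 0.0, -1.455]
force: [0.9, 0.4, -0.2]
width: 85.3
```

apply_moves([
  [-0.8, -0.8, 0, 0, 0, 0],
  [-0.8, -0.8, 0, 0, 0, 0],
  [-0.8, -0.8, 0, 0, 0, 0],
  [-0.8, 0, 0, 0, 0, 0],
  [-0.8, 0, 0, 0, 0, 0],
  [-0.8, 0, 0, 0, 0, 0],
  [0, 0, 0, 0, 0, 0],
])

```text
clock: 19.15
eef_pos: [476.9, 358.2, 216.9]
tool_rot: [-1.572, 0.002, -1.45]
force: [-0.1, -1.9, -0.3]
width: 85.6
```

Run:
```python
from h import *
a=shot('scene','s10.png');b=shot('top','t10.png')
im=cv2.imread('pics/s10.png'); bb=cv2.imread('pics/t10.png')
cv2.imwrite('pics/c10.png',np.hstack([cv2.resize(im[120:330,220:440],(400,382)),cv2.resize(bb[130:320,240:440],(400,382))]))
for c in comps(b,*GREEN,300):
    h=cv2.convexHull(c); p=cv2.approxPolyDP(h,3,True).reshape(-1,2)
    if p[0][1]<100 or p[0][1]>350: continue
    print(p.tolist()); print(np.round(ray('top',p,90)[:,:2]).tolist())
for c in comps(b,(0,170,90),(5,255,255),100):
    print('R',np.round(ray('top',cv2.minEnclosingCircle(c)[0],21)).tolist())
to(513,50,40,-1.457);
```

```text
[[425, 184], [430, 223], [392, 228], [389, 187]]
[[563.0, -321.0], [429.0, -330.0], [415.0, -200.0], [556.0, -197.0]]
[[354, 178], [359, 219], [325, 224], [319, 183]]
[[591.0, -78.0], [449.0, -90.0], [436.0, 26.0], [577.0, 42.0]]
R [[747.0, 106.0, 21.0]]
R [[749.0, -155.0, 21.0]]
R [[1228.0, 519.0, 21.0]]
t 19.25 p [478.5 353.9 217. ] rot [-1.571e+00 -1.000e-03 -1.455e+00] F [-0.1 -0.4 -0.1] w 85.4
shift units [ 7.64  4.43 -0.01]
turn [0.   0.01 0.  ]
```

View pics/c10.png

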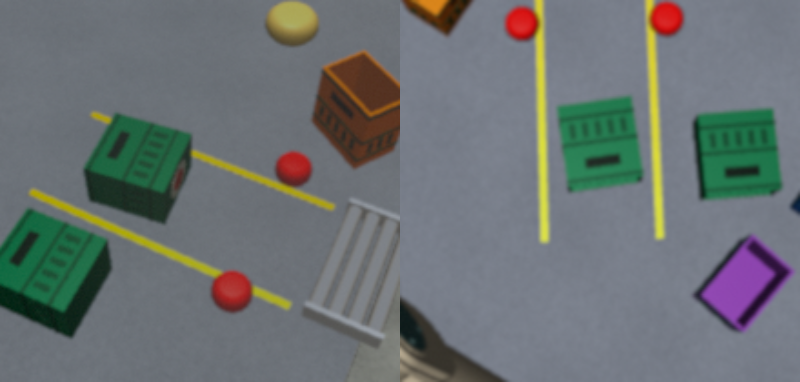

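The stamped crate lies at y from -90 to 42 mm, clear inside the lines (inner edges near -121 and 70). The plain one is outside, at y ≤ -197.

```bash
python3 -c "
from h import *
print(finish_job())"
```

```text
the job is handed in; nothing more can be done
None
```

The job is done and handed in after about 19 s of robot time. I tipped the left crate towards the robot, then the right one, using the fingertips only. The left crate showed the white and red stamp, so I pushed it sideways, still lying, into the lane and drew the arm clear.

**Stamped crate:** the last pictures show it lying between the yellow lines, about 25–30 mm clear of each. It is still turned about 6° to the lane, as it fell.

**Plain crate:** it lies about 60 mm outside the right-hand line. I did not get a clear view of its underside; I identified the stamped crate from the left one alone.

**Everything else:** the red cheeses measured where they were at the start, to within 1 mm. I did not re-measure the yellow cheese or the brush, but the arm worked well away from the brush and did not come near the yellow cheese except passing above it. Every force reading stayed below 4 N, though I only read it at the end of each move and picture. No check failed or disagreed.

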